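Check the enamel on a propped-up sample strip

ROBOT

A 6-joint arm with a two-finger parallel gripper is mounted at the origin on the work surface. World frame = base frame: x ahead of the robot, y to its left, z up, the work surface at z = 0. Lengths are in m, angles in rad, forces in N, time in s.
With the tool pointing down it reaches from about 0.4 to 0.825 m from the base axis. Payload 7 kg.
Tool frame: the origin (TCP) lies at the very end of the fingers, on their centre line; the grasp point (between the pads) lies 19 mm behind it (arm.pinch_z is the z of the grasp point in the tool frame, in m); z points along the fingers, y is the direction in which the jaws open and shut (so a half turn about z gives the same grasp; the last joint's range is limited). The gripper opens to 88 mm and grips with 3 to 60 N. Pads are 19 mm wide; open, the fingers measure 130 mm over their backs; the gripper's body (78 mm by 193 mm) begins 47 mm behind the grasp point.
Start: joints at [-1.043, 0.359, 0.012, 0, -1.224, -0.288], TCP at [0.16, -0.656, 0.227] pointing down, gripper open.
Joint ranges: [-3.07, 3.07], [-1.43, 2.12], [-1.02, 1.25], [-3.03, 1.67], [-3.05, -0], [-3.03, 3.03]. Speed limits (rad/s): [2.39, 2.39, 3.01, 3.14, 3.14, 3.14].

INTERFACE

Orientations are given as [roll, pitch, yaw] about the fixed x, y, z axes, in that order (R = Rz(yaw) Ry(pitch) Rx(roll)).
In Python, from station import arm gives the robot as it stands.
- The arm moves only by the tool drive_tool, never from a script. Its argument "targets" is a list of rows, each a list of 6 numbers: the shift along the world's x, y, z in units of 0.04 m (1.0 is 0.04 m), then the turn, a rotation vector about the world's x, y, z in units of 6 degrees (1.0 is 6 degrees). In form: [[x, y, z, wx, wy, wz], ...]. A call has 1 to 5 rows; each row shifts and turns the commanded pose from where the row before left it; what a row does not reach is not made up. A row lasts 1/8 s, in which the tool goes at most 62.5 mm and 10.7 degrees, less where a joint would pass 70% of its speed; a pose out of reach is approached as far as the arm can. A call with a number of a shift or a turn outside -1 to 1 is refused whole. A call with a gripper value outside its range is refused whole. "claw" is the opening, from 0 (shut) to 1 (fully open), set as the call begins (left out, the last holds). The fingers move at their own pace and stop on an object; "newtons" is the grip in N (left out, the last holds). Time passes only in rows, so rows that do not move let the fingers close. It gives the time, the measured TCP pose, the force and the opening at its end, in the units of the state.
- arm.get_state(): the state, without advancing time (a new reading comes with each control period).
- arm.grab_frame(name): name is "scene" or "top" or "wrist"; returns (picture, depth): 400x640x3 uint8, red, green, blue; 400x640 float32, m along the optical axis (not along the pixel's ray), 0 where there is no reading.
- arm.get_calibration(name): a dict with "mtx" (3x3 intrinsics, pixels), "origin" and "rotation" of the camera in the world. Camera axes: x right, y up, looking along -z (the intrinsics and any distortion apply to the point x, -y, -z); pixel columns grow to the right and rows downward; lengths in m; the calibration is good to about 2 mm. A picture is of the moment at which its call begins: read the wrist's pose just before it. get_calibration takes no time and is no camera call; for the wrist camera it gives the pose at the moment of the call.
- arm.job_done(): hands the job in, once; it reports no verdict.
Trained networks look in the newest picture that a camera, given by its name, has taken for a name from the list of things; names that differ only in an ending like _2 or _b are one class to them, and where a whole thing is asked for, a point or a joint stands for the part that bears it (a point fixed in the world has none). Each returns a list of dicts, best first, with "score" (0 to 1); they miss things now and then, are a little off and sometimes report something else, mostly with a low value. They report only what shows in the picture. A call takes as long as a camera call. They do not tell look-alikes from the thing itself.
- arm.search_frame(target, camera): "point" ([x, y, z] in m, in the coordinates of the camera as it stood for that picture, good to about 4 mm: the middle of the surface that is visible of it).
- arm.cut_out(target, camera): "pixels" (400x640 bool, what is visible of it).
- arm.landmark_of(target, camera): "point" ([x, y, z] in m, in the coordinates of the camera as it stood for that picture, good to about 4 mm: a listed point, or the origin of a listed thing).
The state is a dict: "t": time; "q": joint angles; "qd": joint speeds; "joint_efforts": joint torques, N m; "eef_pos": TCP position; "ee_rot": TCP orientation; "force": force on the tool from outside, world axes, zero at the start; "moment": the same for the moment, N m; "width": finger opening in m.
Only numpy, scipy, OpenCV 4.12 (cv2) and the standard library are available. Lean on these libraries where they do the work, as an engineer would, in place of code of your own. Each camera call takes 0.05 s, during which the arm holds its last target. There are 200 camera calls.

TASK

Prop the white enamel strip, ring side up, at a slant of about 25 degrees (20 to 40 is fine) with the end nearer the ring on the table top and its underside leaning on the steel box's top edge, and let go of it. Then take the yellow thickness gauge out of its stand and hold its red spring tip on the centre of the red ring, gauge square to the strip, pressing lightly so that the tip is about half way in. The program finishes while still holding the gauge steadily there, with the strip leaning as before and the clipper, comb, clip, cup and bottle left where they were.

Things in the scene. Friction and masses are not known exactly. Their poses are not given: they have to be found in the camera images.
- panel_mid (a point): Enamel sample strip: a flat white slab with blue rim lines, 180 long (its x) x 60 wide (its y) x 10 mm thick (z), 0.3 to 0.56 kg, loose; leant on the box it stays there by friction. It starts lying flat on the table, ring side up. The point is the strip's centre, half-way up its thickness; z points out of the ring side.
- ring (a point): Centre of the red ring (24 mm outside diameter) on the strip's upper face, 25 mm from the strip's centre towards its -x end (so at -25, 0, +5 mm from the strip's centre). Same axes as the strip.
- end_a (a point): Middle of the lower edge of the strip's +x end (at +90, 0, -5 mm from the strip's centre).
- end_b (a point): Middle of the lower edge of the strip's -x end, the end nearer the ring (at -90, 0, -5 mm from the strip's centre).
- steel_box: Steel box with a closed lid, 80 (x) x 120 (y) x 50 mm high, fixed to the table; origin at the centre of its underside, z up. Its front face looks along its -x, roughly towards the robot; the front top edge is 40 mm in front of the origin and 50 mm up. A small black lid button (18 mm across, 5 mm tall) stands on the lid 22 mm behind its centre.
- stand: Grey stand block 70 x 70 x 55 mm high, fixed to the table, with a 20 mm round hole right through its middle; origin at the centre of its underside. The gauge stands upright in it and lifts straight out.
- gauge_grip (a point): Thickness gauge, 0.12 kg, loose, tip down in the stand. Yellow square body 24 x 24 mm, 55 mm tall, flats along its x and y; the point is on its axis about half-way up this body (27 mm below its top, 28 mm above a black collar of 34 mm diameter and 6 mm thickness that rests on the stand, 89 mm above the table at the start). Below the collar a 16 mm round nose 30 mm long, then the red tip. z points along the gauge away from the tip.
- probe_face (a point): Centre of the flat end face (10 mm diameter) of the gauge's red spring tip. Unpressed it lies 78 mm from the gauge_grip point, along the gauge's -z.
- plunger (a joint): How far the red spring tip is pushed into the gauge: 0 unpressed to 0.012 m fully in. The spring gives 1 N at the start and 0.5 N more per mm (4 N half way in, 7 N fully in).
- clipper: Chrome clipper, 165 x 44 x 36 mm, loose bystander; origin at its underside.
- guard_comb: Black guard comb, 48 x 44 x 18 mm, loose bystander; origin at its underside.
- clip: Purple plastic clip, 90 x 14 x 13 mm, loose bystander; origin at its underside.
- cup: Glass cup, 70 mm across, 90 mm high, loose bystander; origin at its underside.
- bottle: Amber bottle, 60 mm across, 170 mm high, loose bystander; origin at its underside.
Things that resemble listed ones, but are neither listed nor needed, are in the scene too. Leave any blue or purple look-alike of the stand alone.

How it is judged:
On the way:
1. the strip leans on the steel box, ring end on the table, let go (angle between panel_mid's own z axis and vertical between 0.25 and 0.75 rad and contact force between panel and steel_box above 0.2 N and contact force between the fingers and panel below 0.05 N and height (world z) of end_b below 0.008 m and height (world z) of end_a above 0.04 m), for 0.3 s.
At the end, for the whole second after the job is handed in: Strip leans ring up 14-43 deg, ring end on the table (8 mm), other over 40 mm up, on the box, not touched by the gripper. Gauge held still in the fingers, clear of stand and box: tip within 7 mm of the ring centre, square within 10 deg, tip 2.5-9.5 mm in, force 1.5-9 N (all of step 1 and distance between probe_face and ring below 0.007 m and angle between the z axis of gauge_grip and the z axis of panel_mid, either way round below 0.175 rad and value of joint plunger between 0.0025 and 0.0095 m and contact force between gauge and panel between 1.5 and 9 N and contact force between the fingers and gauge above 1 N and contact force between gauge and stand below 0.05 N and contact force between gauge and steel_box below 0.05 N and linear speed of each of gauge, panel below 0.02 m/s); the arm keeps its last pose, push and grip.
It fails at once if the gauge is driven hard into the strip (over 20 N) (contact force between gauge and panel above 20 N).
It fails at once if a bystander (clipper, comb, clip, cup, bottle) is moved more than 30 mm (distance of any of clipper, guard_comb, clip, cup, bottle from where it was at the start of the episode above 0.03 m).
It also fails if it takes over 58 s, if anything falls off the work surface, if the arm or the gripper's body presses on something with over 40 N, if the wrist force passes 120 N, or if a joint passes its speed limit or range.

## Working session

There is one attempt and no reset: what is moved stays moved. The work goes in short steps, Python scripts to look and compute and a tool call to move; the robot and the scene stay as the last step left them, time stands still between calls to the robot, and variables do not carry over. Pictures are saved under pics/ and viewed, about 8 in all and at most 12, crops included, and the job is handed in when it is done.

Besides the shell and the picture viewer there is one more tool, called after "Call:" as name(argument=value, ...) on one line, values as JSON. drive_tool: Moves the arm, as the interface text tells. Shifts and turns lie within -1 to 1; 1 stands for 0.04 m of shift or 6 degrees of turn. Its arguments: {"type":"object","properties":{"targets":{"type":"array"},"claw":{"type":"number"},"newtons":{"type":"number"}},"required":["targets"]}

```bash
ls; mkdir -p pics; cat > h.py <<'E'
import numpy as np, cv2
from station import arm
from scipy.spatial.transform import Rotation as R
def grab(n):
    cal=arm.get_calibration(n); im,d=arm.grab_frame(n); return im,d,cal
def w(p,cal): return np.array(cal["rotation"])@np.array(p)+np.array(cal["origin"])
def cloud(d,cal):
    v,u=np.indices(d.shape); K=np.array(cal["mtx"])
    X=np.stack([(u-K[0,2])/K[0,0]*d,-(v-K[1,2])/K[1,1]*d,-d],-1)
    return X@np.array(cal["rotation"]).T+np.array(cal["origin"])
def proj(p,cal):
    c=np.array(cal["rotation"]).T@(np.array(p)-np.array(cal["origin"])); K=np.array(cal["mtx"])
    return K[0,0]*c[0]/-c[2]+K[0,2], K[1,1]*-c[1]/-c[2]+K[1,2]
E
python3 - <<'E'
from h import *
print(arm.get_state())
for n in ("scene","top"):
    im,d,cal=grab(n); cv2.imwrite(f"pics/{n}0.png",im[:,:,::-1]); np.savez(f"{n}0.npz",im=im,d=d)
    print(n,cal)
    for t in ["panel_mid","ring","end_a","end_b","steel_box","stand","gauge_grip"]:
        for r in arm.landmark_of(t,n)[:3]:
            p=w(r["point"],cal); print(t,round(r["score"],2),p.round(3),np.round(proj(p,cal)))
E
```

```text
pics
{'t': 0.0, 'q': array([-1.04287590e+00,  3.59385678e-01,  1.10420540e-02, -3.73789976e-04,
       -1.22405273e+00, -2.88126630e-01]), 'qd': array([-2.06683802e-03,  3.70321083e-04,  1.76735793e-03,  7.72546339e-05,
        3.84480900e-04,  5.11197676e-05]), 'joint_efforts': array([ 7.42756620e-04, -5.82722390e+01,  2.93063951e+01,  6.99760839e+00,
        6.91613270e-03, -1.00749439e-04]), 'eef_pos': array([ 0.16019893, -0.65521361,  0.22561187]), 'ee_rot': array([ 3.13995873e+00, -1.17806582e-04, -2.90192607e+00]), 'force': array([ 0.33060169, -0.43615092, -0.22340948]), 'moment': array([-0.0394327 ,  0.01886048, -0.00232354]), 'width': 0.0876363813983303}
scene {'mtx': array([[453.03491287,   0.        , 319.41361981],
       [  0.        , 453.03491287, 203.93312647],
       [  0.        ,   0.        ,   1.        ]]), 'origin': array([1.27137218, 0.49097624, 1.11986334]), 'rotation': array([ 0.65426943, -0.00781123,  2.06035031])}Traceback (most recent call last):
  File "<stdin>", line 8, in <module>
  File "h.py", line 13, in proj
    return K[0,0]*c[0]/-c[2]+K[0,2], K[1,1]*-c[1]/-c[2]+K[1,2]
                  ~^^^
IndexError: invalid index to scalar variable.
```

```bash
python3 - <<'E'
s=open('h.py').read().replace('np.array(cal["rotation"])','R.from_euler("xyz",cal["rotation"]).as_matrix()')
open('h.py','w').write(s)
E
python3 - <<'E'
from h import *
for n in ("scene","top"):
    im,d,cal=grab(n); cv2.imwrite(f"pics/{n}0.png",im[:,:,::-1]); np.savez(f"{n}0.npz",im=im,d=d)
    if n=="top": print(n,cal)
    for t in ["panel_mid","ring","end_a","end_b","steel_box","stand","gauge_grip"]:
        for r in arm.landmark_of(t,n)[:3]:
            p=w(r["point"],cal); print(t,round(r["score"],2),p.round(3),np.round(proj(p,cal)))
a=[cv2.imread(f"pics/{n}0.png") for n in("scene","top")]
E
```

```text
panel_mid 0.89 [ 0.49  -0.279  0.009] [224. 156.]
ring 0.97 [ 0.461 -0.288  0.01 ] [226. 150.]
end_a 0.89 [ 0.574 -0.246 -0.002] [218. 179.]
end_a 0.56 [ 0.412 -0.309  0.002] [230. 140.]
end_a 0.16 [0.454 0.323 0.093] [399. 201.]
end_b 0.89 [ 0.574 -0.246 -0.002] [218. 179.]
end_b 0.56 [ 0.412 -0.309  0.002] [230. 140.]
end_b 0.16 [0.454 0.323 0.093] [399. 201.]
steel_box 0.81 [ 0.656 -0.02   0.002] [263. 223.]
stand 0.82 [0.586 0.306 0.004] [371. 249.]
stand 0.65 [ 0.458  0.319 -0.002] [392. 220.]
stand 0.61 [0.475 0.199 0.002] [354. 209.]
gauge_grip 0.71 [0.455 0.326 0.091] [399. 202.]
top {'mtx': array([[364.82881193,   0.        , 322.90623504],
       [  0.        , 364.82881193, 202.24822184],
       [  0.        ,   0.        ,   1.        ]]), 'origin': array([0.3270792 , 0.11378686, 1.09478939]), 'rotation': array([ 0.20147096, -0.00273803, -1.54931839])}
panel_mid 0.66 [ 0.491 -0.275  0.006] [452. 224.]
ring 0.96 [ 0.465 -0.285  0.01 ] [456. 233.]
end_a 0.98 [ 0.401 -0.301  0.003] [462. 255.]
end_a 0.82 [ 0.572 -0.246  0.002] [441. 198.]
end_b 0.98 [ 0.401 -0.301  0.003] [462. 255.]
end_b 0.82 [ 0.572 -0.246  0.002] [441. 198.]
steel_box 0.77 [ 0.662 -0.022 -0.   ] [368. 168.]
stand 0.95 [0.473 0.202 0.005] [293. 227.]
stand 0.87 [0.58  0.309 0.001] [260. 191.]
stand 0.83 [ 0.458  0.326 -0.002] [253. 231.]
gauge_grip 0.58 [0.458 0.324 0.093] [247. 227.]
```

View pics/scene0.png

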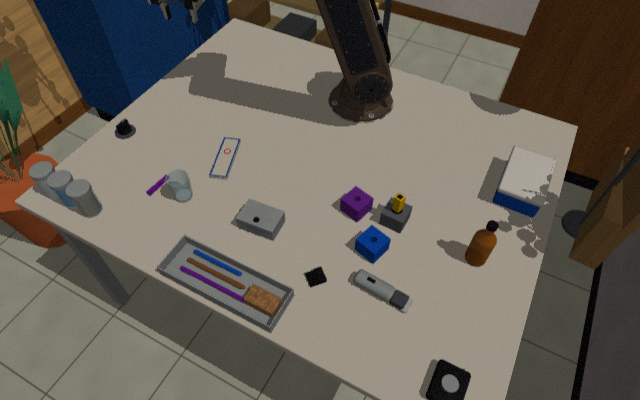

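View pics/top0.png

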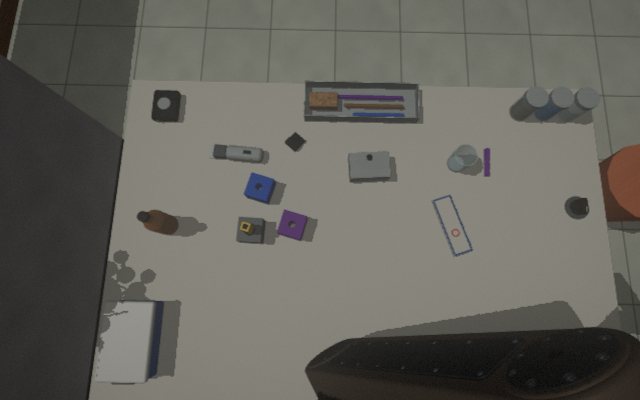

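The gauge (yellow, scene px 399,202) stands in the grey block at (396,212). The look-alikes are the purple block (356,203) and the blue block (372,243). The strip is at (224,156) with its ring at (227,151), and the box is at (260,218). I'll go over the strip for a close look.

Call:
drive_tool(targets=[[0.8, 0.95, 0.2, 0, 0, 0], [0.8, 0.95, 0.2, 0, 0, 0], [0.8, 0.95, 0.2, 0, 0, 0], [0.8, 0.95, 0.2, 0, 0, 0], [0.8, 0.95, 0.2, 0, 0, 0]], claw=1)

```text
t: 1.52
eef_pos: [0.3212, -0.4644, 0.267]
ee_rot: [-3.141, 0.0, -2.902]
force: [1.0, -0.3, -0.5]
width: 0.0874
```

Call:
drive_tool(targets=[[0.8, 0.95, 0.2, 0, 0, 0], [0.8, 0.95, 0.2, 0, 0, 0], [0.8, 0.95, 0.2, 0, 0, 0], [0.8, 0.9, 0.2, 0, 0, 0], [0.8, 0.9, 0.2, 0, 0, 0]])

```text
t: 2.15
eef_pos: [0.4812, -0.2783, 0.3072]
ee_rot: [-3.141, 0.001, -2.902]
force: [0.6, -1.0, 0.5]
width: 0.0876
```

```bash
cat >> h.py <<'E'
def rect(P):
    c,s,a=cv2.minAreaRect(P[:,:2].astype(np.float32)*1000); return np.round(c,1),np.round(s,1),round(a,1)
E
python3 - <<'E'
from h import *
s=arm.get_state();print(s['t'],s['eef_pos'],s['ee_rot'])
for n in ("scene","top","wrist"):
    im,d,cal=grab(n); X=cloud(d,cal)
    if n=="wrist": cv2.imwrite("pics/w1.png",im[:,:,::-1]); print(cal)
    for t,lo,hi in (("panel_mid",.004,.016),("steel_box",.042,.053),("stand",.045,.06)):
        for r in arm.cut_out(t,n)[:4]:
            m=r["pixels"]&(d>0); P=X[m]; P=P[(P[:,2]>lo)&(P[:,2]<hi)]
            if len(P)>30: print(n,t,round(r["score"],2),m.sum(),len(P),np.median(P[:,2]).round(4),rect(P),im[m].mean(0).round())
    for r in arm.cut_out("gauge_grip",n)[:2]:
        m=r["pixels"]&(d>0); P=X[m]; print(n,"gauge",r["score"],np.median(P,0).round(3),P[:,2].max())
    for t in ("ring","end_a"):
        for r in arm.landmark_of(t,n)[:2]: print(n,t,round(r["score"],2),w(r["point"],cal).round(4))
E
```

```text
2.15 [ 0.48116939 -0.27828698  0.30718615] [-3.14124321e+00  6.35139040e-04 -2.90156552e+00]
scene panel_mid 0.65 771 726 0.0114 (array([ 485.5, -277. ]), array([193.4,  64. ]), 20.0) [132. 128. 125.]
scene steel_box 0.97 1269 770 0.0502 (array([661.9, -22.3]), array([ 86. , 120.9]), 4.0) [ 98. 100.  97.]
scene stand 0.94 598 348 0.0557 (array([457.4, 323.1]), array([71.2, 71.9]), 86.6) [55. 55. 56.]
scene stand 0.79 752 447 0.0556 (array([475.4, 202.7]), array([71. , 72.9]), 74.4) [67. 26. 87.]
scene stand 0.72 869 545 0.0556 (array([583.8, 303.5]), array([72.7, 73.2]), 73.7) [ 15.  49. 111.]
scene gauge 0.71 [0.465 0.324 0.093] 0.12111140245134078
scene gauge 0.62 [0.488 0.574 0.097] 0.17637476162165022
scene end_a 0.94 [ 0.4072 -0.3073 -0.0023]
scene end_a 0.84 [ 0.5736 -0.2423 -0.0007]
top panel_mid 0.6 159 143 0.0103 (array([ 552.4, -229.9]), array([35.4, 68.1]), 63.1) [128. 131. 132.]
top steel_box 0.75 1191 893 0.0505 (array([658.5, -19.3]), array([ 82.3, 119.4]), 4.3) [121. 124. 120.]
top stand 0.96 516 431 0.0558 (array([455.7, 325.9]), array([69.8, 70.1]), 87.3) [93. 94. 91
[... 372 characters left out ...]
 , 283.38740621, 198.67187596],
       [  0.        ,   0.        ,   1.        ]]), 'origin': array([ 0.41171543, -0.2957825 ,  0.46528831]), 'rotation': array([-2.66822100e-01, -3.91795219e-04,  1.80943559e+00])}
wrist panel_mid 0.75 4114 4032 0.0105 (array([ 487.8, -273.8]), array([179.7,  60. ]), 19.6) [130. 126. 124.]
wrist steel_box 0.53 277 75 0.0498 (array([658.2, -77.1]), array([24.8, 11. ]), 3.5) [46. 47. 45.]
wrist stand 0.74 1326 751 0.0554 (array([450.3, 203.4]), array([66.2, 32.2]), 83.6) [50. 27. 65.]
wrist ring 0.82 [ 0.4619 -0.2822  0.01  ]
wrist ring 0.31 [ 0.4853 -0.2737  0.0075]
wrist end_a 0.82 [ 4.024e-01 -2.998e-01  3.000e-04]
wrist end_a 0.73 [ 0.5718 -0.2432 -0.0013]
```

View pics/w1.png

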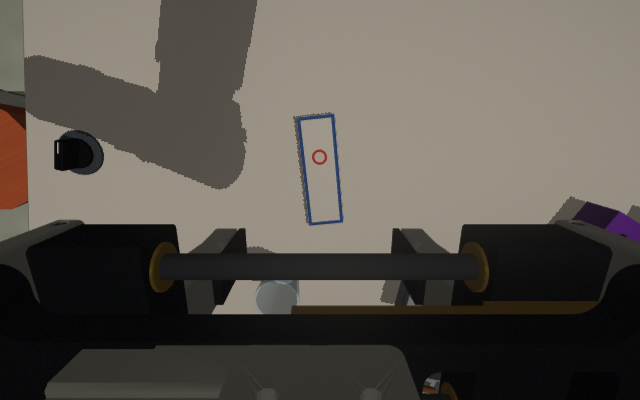

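The wrist view shows the strip clearly, with its ring at px (319,157) on the robot-side end. The fitted size is 179.7 x 60.0 mm, centre (0.488, -0.274), yaw 19.6°. Box is at (0.660, -0.021) with yaw 4.1°. Now I'll descend on the strip's centre.

Call:
drive_tool(targets=[[0.17, 0.1, -1, 0, 0, 0.5], [0, 0, -1, 0, 0, 0.48], [0, 0, -1, 0, 0, 0], [0, 0, -1, 0, 0, 0], [0, 0, -1, 0, 0, 0]])

```text
t: 3.82
eef_pos: [0.4872, -0.2756, 0.1055]
ee_rot: [-3.141, 0.0, -2.799]
force: [0.2, -0.1, -0.1]
width: 0.0879
```

Call:
drive_tool(targets=[[0, 0, -1, 0, 0, 0], [0, 0, -0.7, 0, 0, 0], [0, 0, -0.5, 0, 0, 0], [0, 0, -0.3, 0, 0, 0], [0, 0, 0, 0, 0, 0]])

```text
t: 4.45
eef_pos: [0.4868, -0.2756, 0.006]
ee_rot: [3.141, -0.001, -2.799]
force: [0.3, 0.2, 0.1]
width: 0.0876
```

Call:
drive_tool(targets=[[0.02, 0.04, -0.09, 0, 0, 0], [0, 0, 0, 0, 0, 0]])

```text
t: 4.7
eef_pos: [0.4883, -0.274, 0.0035]
ee_rot: [-3.141, 0.001, -2.799]
force: [-1.1, 0.1, -0.0]
width: 0.0879
```

Call:
drive_tool(targets=[[0, 0, 0, 0, 0, 0], [0, 0, 0, 0, 0, 0], [0, 0, 0, 0, 0, 0], [0, 0, 0, 0, 0, 0], [0, 0, 0, 0, 0, 0]], claw=0, newtons=40)

```text
t: 5.32
eef_pos: [0.488, -0.2741, 0.0031]
ee_rot: [-3.141, 0.0, -2.799]
force: [-0.2, 0.3, 1.4]
width: 0.059
```

Call:
drive_tool(targets=[[0, 0, 0.3, 0, 0, 0], [0, 0, 0.6, 0, 0, 0], [0, 0, 0.8, 0, 0, 0], [0, 0, 0.8, 0, 0, 0], [0, 0, 0, 0, 0, 0]])

```text
t: 5.95
eef_pos: [0.4892, -0.2743, 0.1055]
ee_rot: [-3.139, 0.004, -2.799]
force: [-0.4, -0.3, -5.9]
width: 0.0594
```

```bash
python3 - <<'E'
from h import *
s=arm.get_state();print(s['t'],s['eef_pos'],s['ee_rot'],s['force'],s['width'])
for n in ("top","wrist"):
    im,d,cal=grab(n); X=cloud(d,cal)
    cv2.imwrite(f"pics/{n}2.png",im[:,:,::-1])
    for r in arm.cut_out("panel_mid",n)[:2]:
        m=r["pixels"]&(d>0); P=X[m]; zm=np.median(P[:,2]); P=P[abs(P[:,2]-zm)<.02]
        A=np.c_[P[:,:2],np.ones(len(P))]; print(n,r["score"],len(P),zm,rect(P),np.linalg.lstsq(A,P[:,2],rcond=None)[0])
E
```

```text
5.95 [ 0.4892316  -0.27431705  0.1054812 ] [-3.13924325  0.00398007 -2.79898806] [-0.38867115 -0.32069413 -5.86415164] 0.059392610829344494
```

View pics/wrist2.png

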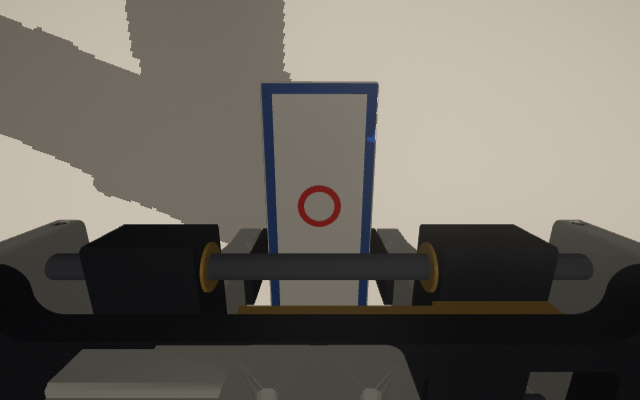

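Call:
drive_tool(targets=[[0, 0.6, 1, 0, 0, -0.5], [0.2, 1, 0, 0, 0, -0.5], [0.6, 1, 0, 0, 0, -0.5], [0.6, 1, 0, 0, 0, -0.5], [0.6, 1, 0, 0, 0, -0.58]])

```text
t: 6.78
eef_pos: [0.5676, -0.0888, 0.1414]
ee_rot: [-3.142, -0.003, -3.071]
force: [0.2, -0.8, -5.7]
width: 0.0596
```

Call:
drive_tool(targets=[[0.6, 1, 0, 0.06, -0.83, 0], [0, 0.6, 0, 0.06, -0.83, 0], [0, 0, 0, 0.06, -0.83, 0], [0, 0, 0, 0.06, -0.83, 0], [0, 0, 0, 0.06, -0.83, 0]])

```text
t: 7.4
eef_pos: [0.591, -0.0254, 0.1416]
ee_rot: [3.141, 0.435, -3.069]
force: [3.0, -3.5, -3.7]
width: 0.0593
```

```bash
cat > m.py <<'E'
from h import *
def plane():
    im,d,cal=grab("wrist"); X=cloud(d,cal); v,u=np.indices(d.shape)
    m=(d>0)&(v>98)&(v<225)&(u>285)&(u<355)&(im.min(2)>60)
    P=X[m]
    for _ in range(5):
        c=np.median(P,0); n=np.linalg.svd(P-P.mean(0),full_matrices=False)[2][2]; n*=np.sign(n[2]); e=(P-P.mean(0))@n; P=P[abs(e)<max(2*e.std(),.002)]
    return im,d,cal,X,P.mean(0),n,e.std()
E
python3 - <<'E'
from m import *
s=arm.get_state();print(s['t'],s['eef_pos'],s['ee_rot'],s['force'],s['width'])
im,d,cal,X,c,n,e=plane(); print(c,n,np.degrees(np.arccos(n[2])),e)
z=R.from_euler("xyz",s['ee_rot']).as_matrix(); print(z.T.round(3)); print("tcp above plane",(s['eef_pos']-c)@n)
cv2.imwrite("pics/w3.png",im[:,:,::-1])
for t in("ring","end_b"):
  for r in arm.landmark_of(t,"wrist")[:2]: print(t,r["score"],w(r["point"],cal))
E
```

```text
7.4 [ 0.59097202 -0.02536655  0.14159335] [ 3.14086737  0.43544252 -3.06881971] [ 2.95605656 -3.48015376 -3.66577014] 0.05934588344280027
[ 0.54201719 -0.02706908  0.12667047] [-0.42235205 -0.03088646  0.9059055 ] 25.054484115878395 0.0006369386265365714
[[-0.904 -0.066 -0.422]
 [-0.073  0.997  0.001]
 [ 0.421  0.031 -0.907]]
tcp above plane -0.00721004390856571
ring 0.65 [ 0.56573961 -0.02277342  0.13620952]
end_b 0.75 [ 0.51078173 -0.02964355  0.0983153 ]
```

Call:
drive_tool(targets=[[0.05, 0, -0.8, 0, 0, 0], [0, 0, -0.8, 0, 0, 0], [0, 0, -0.5, 0, 0, 0], [0, 0, -0.1, 0, 0, 0], [0, 0, 0, 0, 0, 0]])

```text
t: 8.18
eef_pos: [0.6013, -0.0356, 0.083]
ee_rot: [3.13, 0.409, -3.07]
force: [0.4, 0.1, -4.5]
width: 0.059
```

Call:
drive_tool(targets=[[0, 0, -0.1, 0, 0, 0], [0, 0, -0.08, 0, 0, 0], [0, 0, -0.05, 0, 0, 0], [0, 0, 0, 0, 0, 0]])

```text
t: 8.68
eef_pos: [0.6012, -0.0367, 0.0767]
ee_rot: [3.126, 0.404, -3.069]
force: [-0.5, 0.6, -5.7]
width: 0.0591
```

```bash
python3 - <<'E'
from h import *
s=arm.get_state();print(s)
im,d,cal=grab("scene"); cv2.imwrite("pics/s4.png",cv2.resize(im[100:300,180:480],None,fx=2.5,fy=2.5)[:,:,::-1])
E
```

```text
{'t': 8.675, 'q': array([ 0.20317959,  0.19995008, -0.92711617,  0.72409669, -0.05444188,
       -2.41451909]), 'qd': array([-0.00200103, -0.00191128, -0.00271227,  0.00911938,  0.00065564,
       -0.0046114 ]), 'joint_efforts': array([ 1.14009372e-02, -3.83140326e+01,  2.14535934e+01,  2.64442809e+00,
        1.35122102e+00,  1.02881184e-01]), 'eef_pos': array([ 0.6011948 , -0.03674865,  0.07671882]), 'ee_rot': array([ 3.12619018,  0.40417489, -3.06929523]), 'force': array([-0.54382609,  0.55112146, -5.65029335]), 'moment': array([-0.21585908,  2.07914813, -0.02948819]), 'width': 0.05911729918194188}
```

View pics/s4.png

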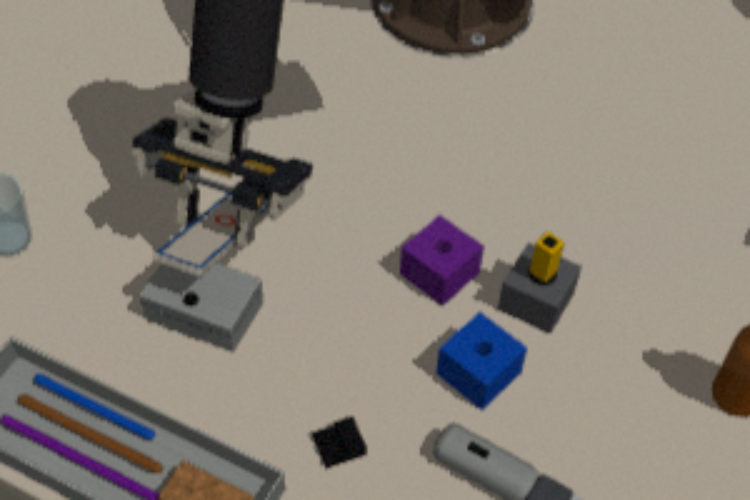

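The arm has run into its wrist limit (q5≈0, forearm already 25° off vertical); nothing is blocking it. I'll flatten the tool to about 15°, touch the strip on the box edge first, and let it pivot between the pads to its full slant.

Call:
drive_tool(targets=[[0, 0.1, 0.1, -0.03, 0.45, 0], [0, 0.1, 0, -0.03, 0.45, 0], [0, 0.05, 0, -0.03, 0.45, 0], [0, 0, 0, 0, 0, 0]])

```text
t: 9.22
eef_pos: [0.6097, -0.0405, 0.0841]
ee_rot: [-3.137, 0.296, -3.072]
force: [-0.1, 0.8, -5.7]
width: 0.0593
```

```bash
python3 - <<'E'
from m import *
s=arm.get_state();print(s['t'],s['eef_pos'],s['ee_rot'],s['force'],s['q'])
im,d,cal,X,c,n,e=plane(); print(c,n,np.degrees(np.arccos(n[2])),e)
E
```

```text
9.225 [ 0.60965026 -0.0405494   0.08405517] [-3.13666202  0.29599965 -3.07189831] [-0.12360113  0.76572166 -5.66581937] [ 0.29325504  0.24293082 -0.64129048  0.17755617 -0.40428327 -1.94851285]
[ 0.55902322 -0.04220613  0.07617689] [-0.29310835 -0.01502684  0.95596113] 17.06721021708418 0.0006373966440761697
```

Call:
drive_tool(targets=[[-0.21, 0.18, -0.2, 0, 0, 0], [-0.21, 0.18, -0.2, 0, 0, 0], [0, 0, -0.2, 0, 0, 0], [0, 0, -0.15, 0, 0, 0], [0, 0, 0, 0, 0, 0]])

```text
t: 9.9
eef_pos: [0.5908, -0.0274, 0.0527]
ee_rot: [-3.136, 0.293, -3.072]
force: [0.8, -0.3, -5.3]
width: 0.0593
```

Tracks well now. Next I'll lower onto the box edge with a moderate grip.

Call:
drive_tool(targets=[[0.03, 0, -0.1, 0, 0, 0], [0, 0, -0.05, 0, 0, 0], [0, 0, 0, 0, 0, 0]], newtons=20)

```text
t: 10.28
eef_pos: [0.5922, -0.027, 0.0471]
ee_rot: [-3.136, 0.293, -3.072]
force: [0.2, -0.6, -5.1]
width: 0.0595
```

Call:
drive_tool(targets=[[0, 0, -0.05, 0, 0, 0], [0, 0, 0, 0, 0, 0]])

```text
t: 10.52
eef_pos: [0.5924, -0.0269, 0.0453]
ee_rot: [-3.136, 0.294, -3.072]
force: [0.2, 0.2, -4.7]
width: 0.0598
```

```bash
python3 - <<'E'
from m import *
s=arm.get_state();print(s['t'],s['eef_pos'],s['ee_rot'],s['force'],s['q'])
im,d,cal,X,c,n,e=plane(); print(c,n,np.degrees(np.arccos(n[2])),e)
E
```

```text
10.525 [ 0.59243057 -0.02687497  0.0453374 ] [-3.13602812  0.29391725 -3.07158008] [ 0.22744277  0.22235735 -4.74465377] [ 0.32023799  0.27557384 -0.76460967  0.30679639 -0.25824372 -2.10802628]
[ 0.54180254 -0.02851329  0.03753048] [-0.29239556 -0.01487574  0.95618176] 17.024087698427316 0.0006303338067864488
```

Call:
drive_tool(targets=[[0, 0, -0.04, 0, 0, 0], [0, 0, -0.03, 0, 0, 0], [0, 0, 0, 0, 0, 0]], newtons=12)

```text
t: 10.95
eef_pos: [0.5927, -0.0268, 0.0428]
ee_rot: [-3.136, 0.294, -3.072]
force: [-0.1, -0.3, -2.5]
width: 0.0597
```

Call:
drive_tool(targets=[[0, 0, -0.03, 0, 0, 0], [0, 0, -0.03, 0, 0, 0], [0, 0, 0, 0, 0, 0]])

```text
t: 11.32
eef_pos: [0.5929, -0.0268, 0.041]
ee_rot: [-3.136, 0.295, -3.071]
force: [-3.5, -0.1, 7.4]
width: 0.0596
```

```bash
python3 - <<'E'
from m import *
s=arm.get_state();print(s['t'],s['eef_pos'],s['ee_rot'],s['force'])
im,d,cal,X,c,n,e=plane(); print(c,n,np.degrees(np.arccos(n[2])),e)
E
```

```text
11.325 [ 0.59289611 -0.02678309  0.04102763] [-3.13614862  0.29533737 -3.07146441] [-3.53619156 -0.13350232  7.35716543]
[ 0.54498767 -0.02822281  0.02633101] [-0.42735279 -0.02784528  0.90365604] 25.35712241299596 0.0006349739474996187
```

The strip pivoted to 25.4°, as planned. Now I'll release and back off along the tool axis.

Call:
drive_tool(targets=[[0, 0, 0.02, 0, 0, 0], [0, 0, 0, 0, 0, 0], [0, 0, 0, 0, 0, 0], [0, 0, 0, 0, 0, 0]], claw=1, newtons=20)

```text
t: 11.88
eef_pos: [0.5923, -0.0269, 0.0408]
ee_rot: [-3.136, 0.294, -3.072]
force: [-1.0, 0.3, -0.5]
width: 0.0867
```

Call:
drive_tool(targets=[[-0.1, 0, 0.4, 0, 0, 0], [-0.3, 0, 0.9, 0, 0, 0], [-0.3, 0, 1, 0, 0, 0], [-0.3, 0, 1, 0, 0, 0], [0, 0, 0, 0, 0, 0]])

```text
t: 12.5
eef_pos: [0.5537, -0.0263, 0.1767]
ee_rot: [-3.138, 0.3, -3.072]
force: [0.6, -0.1, 0.0]
width: 0.0877
```

```bash
python3 - <<'E'
from m import *
s=arm.get_state();print(s['t'],s['eef_pos'],s['ee_rot'],s['force'],s['width'],s['q'])
im,d,cal=grab("wrist");X=cloud(d,cal); cv2.imwrite("pics/w5.png",im[:,:,::-1])
r=arm.cut_out("panel_mid","wrist")
for k in r[:2]:
    m=k["pixels"]&(d>0); P=X[m]
    for _ in range(6):
        n=np.linalg.svd(P-P.mean(0),full_matrices=False)[2][2]; n*=np.sign(n[2]); e=(P-P.mean(0))@n; P=P[abs(e)<max(2*e.std(),.002)]
    print(k["score"],len(P),P.mean(0),n,np.degrees(np.arccos(n[2])),P[:,2].min(),P[:,2].max())
for t in("ring","end_b"):
  for r in arm.landmark_of(t,"wrist")[:2]: print(t,r["score"],w(r["point"],cal))
E
```

```text
12.5 [ 0.55367201 -0.02627986  0.17672162] [-3.13763242  0.30017227 -3.07150047] [ 0.59530848 -0.05919618  0.00222032] 0.08774876691282159 [ 0.36807746  0.02876751 -0.63508585  0.15522314 -0.62611852 -1.98240916]
0.96 8523 [ 0.57937803 -0.02672109  0.04263273] [-0.42442673 -0.02933076  0.9049871 ] 25.17845408832813 0.007712614050475075 0.07903707411581062
ring 0.81 [ 0.56520731 -0.02365717  0.03590885]
end_b 0.89 [ 0.51328966 -0.02844743 -0.00082685]
end_b 0.77 [ 0.67369806 -0.0209954   0.07436314]
```

View pics/w5.png

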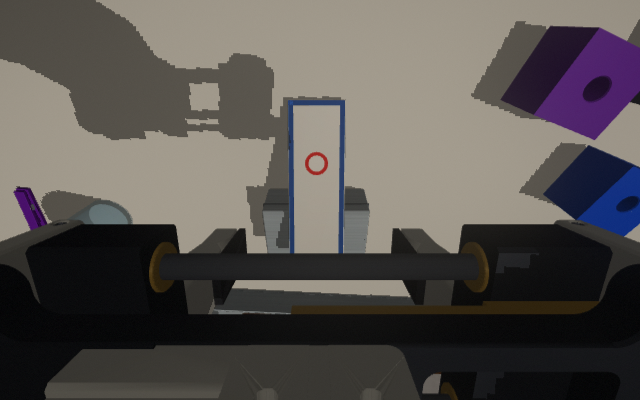

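The strip leans at 25.2° with its ring up at px (317,163), about (0.565, -0.024, 0.036), and end_b is on the table. Now I'll go and look at the gauge.

Call:
drive_tool(targets=[[0, 0.9, 0.8, -0.04, 0.57, 0], [0, 0.95, 0.7, -0.04, 0.57, 0], [0, 0.95, 0.6, -0.04, 0.57, 0], [0, 0.95, 0.2, -0.04, 0.57, 0], [0, 0.95, 0, -0.04, 0.57, 0]])

```text
t: 13.32
eef_pos: [0.5525, 0.1624, 0.2642]
ee_rot: [-3.135, -0.008, -3.072]
force: [0.5, -0.4, 0.2]
width: 0.0876
```

Call:
drive_tool(targets=[[-0.1, 0.95, 0, 0, 0, 0], [-0.1, 0.95, 0, 0, 0, 0], [-0.1, 0.95, 0, 0, 0, 0], [-0.1, 0.95, 0, 0, 0, 0], [0, 0.95, 0, 0, 0, 0]])

```text
t: 13.95
eef_pos: [0.5359, 0.3521, 0.2629]
ee_rot: [-3.134, -0.008, -3.072]
force: [0.8, 0.3, -0.2]
width: 0.0878
```

```bash
python3 - <<'E'
from m import *
arm.grab_frame("wrist")
s=arm.get_state();print(s['t'],s['eef_pos'],s['ee_rot'],s['force'],s['width'],s['q'])
im,d,cal=grab("wrist");X=cloud(d,cal); cv2.imwrite("pics/w6.png",im[:,:,::-1])
for k in arm.cut_out("gauge_grip","wrist")[:2]:
    m=k["pixels"]&(d>0); P=X[m]; print(k["score"],m.sum(),P[:,2].max()); T=P[P[:,2]>.111]; print("top",rect(T),np.median(T[:,2]))
hsv=cv2.cvtColor(im,cv2.COLOR_RGB2HSV)
m=(hsv[...,0]>20)&(hsv[...,0]<34)&(hsv[...,1]>120)&(hsv[...,2]>60)&(d>0)
m&=(abs(X[...,0]-.456)<.06)&(abs(X[...,1]-.325)<.06); P=X[m]; print("yellow",m.sum(),P.min(0),P.max(0))
T=X[(abs(X[...,0]-.456)<.03)&(abs(X[...,1]-.325)<.03)&(X[...,2]>.112)]; print("top all",len(T),rect(T),np.median(T[:,2]))
for k in arm.landmark_of("gauge_grip","wrist")[:2]: print(k["score"],w(k["point"],cal))
for k in arm.cut_out("stand","wrist")[:3]:
    P=X[k["pixels"]&(d>0)]; P=P[(P[:,2]>.05)&(P[:,2]<.06)]
    if len(P)>50: print("stand",rect(P))
# ring from top/scene
E
```

```text
14.0 [0.53612539 0.35586606 0.26201903] [-3.13410775 -0.00747907 -3.07015584] [1.48324453 3.0462486  1.27106707] 0.08782996241863826 [ 8.88458970e-01  2.94464403e-01  3.28273585e-04 -3.44021711e-04
 -1.28723613e+00 -2.38769250e+00]
0.91 705 0.11930165101385959
top (array([456.3, 324.4]), array([24.2, 23.9]), 73.7) 0.11661608436565835
yellow 437 [0.44235566 0.30221157 0.0554014 ] [0.47026998 0.33895755 0.11866688]
top all 4214 (array([458.9, 333.3]), array([42.7, 23.9]), 73.7) 0.421289149537976
0.57 [0.45458087 0.32117633 0.0874553 ]
stand (array([583.2, 304.9]), array([70.2, 70.6]), 73.6)
stand (array([473.9, 203.7]), array([70.4, 70.1]), 74.4)
stand (array([456.2, 324.4]), array([70.1, 70.1]), 87.4)
```

View pics/w6.png

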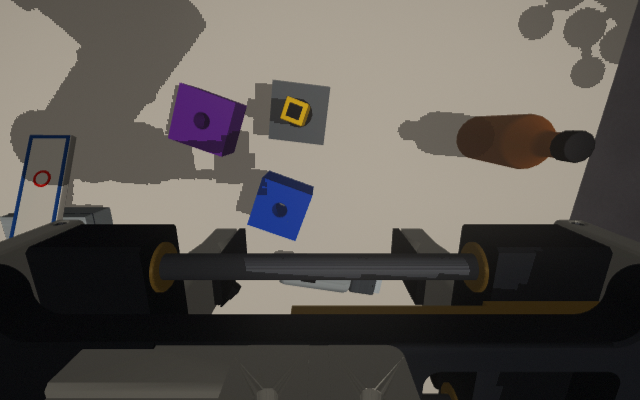

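The gauge is at px (296,111) in the grey stand. The purple (207,120) and blue (281,208) blocks are empty. I measure the gauge at (0.4563, 0.3244), top at 0.1166, flats at -16.3°. I'll grip it with the tool leaning 13° back, so the wrist stays in range at the strip.

Call:
drive_tool(targets=[[-0.52, -0.19, 0, 0, 0, -0.85], [-0.52, -0.19, 0, 0, 0, -0.85], [-0.52, -0.19, 0, 0, 0, -0.85], [-0.52, -0.19, 0, 0, 0, -0.85], [0, 0, -0.5, 0.2, 0.69, 0]], claw=0.7)

```text
t: 14.82
eef_pos: [0.4519, 0.3199, 0.2469]
ee_rot: [-3.139, -0.08, 2.856]
force: [1.3, 0.9, 0.1]
width: 0.0615
```

Call:
drive_tool(targets=[[0, 0, -0.8, 0.2, 0.69, 0], [0, 0, -0.7, 0.2, 0.69, 0], [0, 0, -0.3, 0, 0, 0], [0, 0, 0, 0, 0, 0], [0, 0, 0, 0, 0, 0]])

```text
t: 15.45
eef_pos: [0.4533, 0.3208, 0.1742]
ee_rot: [-3.136, -0.229, 2.856]
force: [-0.2, -0.5, 0.6]
width: 0.0613
```

```bash
python3 - <<'E'
from m import *
s=arm.get_state();print(s['t'],s['eef_pos'],s['ee_rot'],s['q'],s['width']); M=R.from_euler("xyz",s['ee_rot']).as_matrix(); print(M.T.round(3)); 
f=np.array([np.cos(np.radians(-16.3)),np.sin(np.radians(-16.3)),0]); z=M[:,2]; G=np.array([.4563,.3244,.089]); print("need",(G+.019*z-s['eef_pos'])/.04, "jaw err deg",np.degrees(np.arcsin(M[:,1]@f)))
E
```

```text
15.45 [0.45331797 0.32080839 0.17417001] [-3.13634147 -0.2292891   2.85623729] [ 0.81831308  0.30418866 -0.12688226 -0.21253176 -1.25596552 -2.59603597] 0.06128655284300734
[[-0.934  0.274  0.227]
 [ 0.28   0.96  -0.005]
 [-0.22   0.059 -0.974]]
need [-0.02974481  0.11778705 -2.59181225] jaw err deg -0.01872573509412779
```

Call:
drive_tool(targets=[[-0.03, 0.12, -0.8, 0, 0, 0], [0, 0, -0.8, 0, 0, 0], [0, 0, -0.6, 0, 0, 0], [0, 0, -0.35, 0, 0, 0], [0, 0, 0, 0, 0, 0]])

```text
t: 16.08
eef_pos: [0.4516, 0.3256, 0.071]
ee_rot: [-3.135, -0.231, 2.856]
force: [0.2, 0.6, 0.3]
width: 0.0616
```

Call:
drive_tool(targets=[[0, 0, -0.04, 0, 0, 0], [0, 0, 0, 0, 0, 0], [0, 0, 0, 0, 0, 0], [0, 0, 0, 0, 0, 0], [0, 0, 0, 0, 0, 0]], claw=0, newtons=30)

```text
t: 16.7
eef_pos: [0.452, 0.3254, 0.0695]
ee_rot: [-3.135, -0.231, 2.855]
force: [1.2, -0.6, 1.2]
width: 0.0237
```

```bash
python3 - <<'E'
from h import *
s=arm.get_state(); M=R.from_euler("xyz",s['ee_rot']).as_matrix()
np.savez("g.npz",pf=M.T@(np.array([.4563,.3244,.011])-s['eef_pos']),gz=M.T@np.array([0,0,1.])); print(s['eef_pos'],s['force'],dict(np.load("g.npz")))
E
```

```text
[0.45199455 0.32542729 0.06954038] [ 1.2121182  -0.63794004  1.16777571] {'pf': array([-0.01770998,  0.00059054,  0.05596942]), 'gz': array([ 0.22902373, -0.00627396, -0.97340062])}
```

Call:
drive_tool(targets=[[0, 0, 0.3, 0, 0, 0], [0, 0, 0.6, 0, 0, 0], [0, 0, 0.8, 0, 0, 0], [0, 0, 0.8, 0, 0, 0], [0, 0, 0.5, 0, 0, 0]])

```text
t: 17.32
eef_pos: [0.4524, 0.3257, 0.1918]
ee_rot: [-3.137, -0.23, 2.856]
force: [0.2, 0.4, -1.3]
width: 0.0233
```

```bash
python3 - <<'E'
from m import *
s=arm.get_state();print(s['t'],s['eef_pos'],s['force'],s['width'],s['q'])
g=np.load("g.npz"); M=R.from_euler("xyz",s['ee_rot']).as_matrix()
print("pred pf",s['eef_pos']+M@g['pf'],M@g['gz'])
# strip & ring measured from scene
for n in ("scene","top"):
    im,d,cal=grab(n);X=cloud(d,cal)
    ks=arm.cut_out("panel_mid",n)
    for k in ks[:1]:
        P=X[k["pixels"]&(d>0)]
        for _ in range(6):
            nn=np.linalg.svd(P-P.mean(0),full_matrices=False)[2][2]; nn*=np.sign(nn[2]); e=(P-P.mean(0))@nn; P=P[abs(e)<max(2*e.std(),.002)]
        print(n,k["score"],len(P),nn,np.degrees(np.arccos(nn[2])))
    a=im.astype(int); m=(a[...,0]-np.maximum(a[...,1],a[...,2])>20)&(np.linalg.norm(X-[.565,-.024,.036],axis=-1)<.03)
    print(n,"ring",m.sum(),X[m].mean(0), (X[m].min(0)+X[m].max(0))/2)
    for t in ("ring",):
        for k in arm.landmark_of(t,n)[:2]: print(k["score"],w(k["point"],cal))
    for k in arm.landmark_of("probe_face",n)[:2]: print("probe",k["score"],w(k["point"],cal))
cv2.imwrite("pics/top7.png",im[:,:,::-1])
E
```

```text
17.325 [0.45235201 0.32568832 0.19179237] [ 0.16676553  0.35717965 -1.28948002] 0.023315145720344186 [ 0.82474949  0.29222629 -0.10130496 -0.21178129 -1.29104249 -2.61040493]
pred pf [0.4567592  0.32474208 0.1332582 ] [-0.00173736 -0.00138135  0.99999754]
scene 0.83 550 [-0.42496933 -0.03164778  0.90465435] 25.223230621527463
scene ring 20 [ 0.57030463 -0.02731398  0.0393846 ] [ 0.57019158 -0.02900138  0.03813995]
0.74 [ 0.56705875 -0.03223183  0.03917052]
top 0.97 1068 [-0.42617178 -0.0235926   0.90433456] 25.266191503754534
top ring 28 [ 0.56832586 -0.02578887  0.037539  ] [ 0.56851945 -0.02543459  0.03677819]
0.77 [ 0.56498709 -0.0293264   0.03962239]
probe 0.69 [ 0.56596859 -0.03151424  0.03655318]
```

Call:
drive_tool(targets=[[0.17, -0.5, 0.2, 0, 0, 0.84], [0.17, -0.9, 0, 0, 0, 0.84], [0.17, -0.95, 0, 0, 0, 0.85], [0.17, -0.95, 0, 0, 0, 0.85], [0.17, -0.95, 0, 0.06, -0.84, 0]])

```text
t: 18.35
eef_pos: [0.4867, 0.1543, 0.1955]
ee_rot: [-3.133, -0.144, -3.073]
force: [-0.2, -1.2, -0.7]
width: 0.0237
```

Call:
drive_tool(targets=[[0.17, -0.95, 0, 0.06, -0.84, 0], [0.17, -0.95, 0, 0.06, -0.84, 0], [0.17, -0.95, 0, 0.06, -0.84, 0], [0.17, -0.95, 0, 0.06, -0.84, 0], [0.17, -0.83, 0, 0, 0, 0]])

```text
t: 18.98
eef_pos: [0.5176, -0.0314, 0.1965]
ee_rot: [-3.136, 0.209, -3.073]
force: [-0.2, 0.3, -0.7]
width: 0.0238
```

```bash
cat > p.py <<'E'
from m import *
arm.grab_frame("wrist")
s=arm.get_state();print(s['t'],s['eef_pos'],s['force'],s['q'].round(2))
g=np.load("g.npz"); M=R.from_euler("xyz",s['ee_rot']).as_matrix(); pf=s['eef_pos']+M@g['pf']; gz=M@g['gz']
im,d,cal=grab("wrist");X=cloud(d,cal)
m=np.zeros(d.shape,bool)
v,u=np.indices(d.shape)
m=(d>0)&(np.linalg.norm(X-[.55,-.026,.033],axis=-1)<.06)&(X[...,2]>.008)&(im.min(2)>60)&(im.max(2).astype(int)-im.min(2)<40)
P=X[m]
for _ in range(8):
    c=np.median(P,0); n=np.linalg.svd(P-P.mean(0),full_matrices=False)[2][2]; n*=np.sign(n[2]); e=(P-P.mean(0))@n; P=P[abs(e)<max(2*e.std(),.0015)]
a=im.astype(int); rm=(a[...,0]-np.maximum(a[...,1],a[...,2])>40)&(abs((X-P.mean(0))@n)<.006)&(np.linalg.norm(X-[.567,-.027,.037],axis=-1)<.03)
pts=np.argwhere(rm)[:,::-1]
K=np.array(cal["mtx"]); Rc=R.from_euler("xyz",cal["rotation"]).as_matrix(); o=np.array(cal["origin"])
ray=np.c_[(pts[:,0]-K[0,2])/K[0,0],-(pts[:,1]-K[1,2])/K[1,1],-np.ones(len(pts))]@Rc.T
Q=o+ray*(((P.mean(0)-o)@n)/(ray@n))[:,None]
B=np.linalg.svd(np.outer(n,n))[0][:,1:]; q=(Q-P.mean(0))@B
A=np.c_[2*q,np.ones(len(q))]; sol=np.linalg.lstsq(A,(q**2).sum(1),rcond=None)[0]; ring=P.mean(0)+B@sol[:2]
print("plane",len(P),n,np.degrees(np.arccos(n[2])),e.std(),"ring",len(q),ring,"rad",np.sqrt(sol[2]+sol[:2]@sol[:2]))
print("pf",pf,"gz",gz,"square err deg",np.degrees(np.arccos(gz@n)),"rotvec units",np.degrees(np.cross(gz,n))/6)
print("gap along n",(pf-ring)@n,"lateral",(pf-ring)-((pf-ring)@n)*n)
E
python3 - <<'E'
exec(open('p.py').read())
cv2.imwrite("pics/w8.png",im[:,:,::-1])
for k in arm.landmark_of("ring","wrist")[:2]: print("ring net",k["score"],w(k["point"],cal))
for k in arm.landmark_of("probe_face","wrist")[:2]: print("probe net",k["score"],w(k["point"],cal))
E
```

```text
19.025 [ 0.5187666  -0.03323424  0.19668847] [ 1.32633881 -3.14170239 -0.33071674] [ 0.36 -0.   -0.57  0.09 -0.81 -1.92]
plane 2925 [-0.42540924 -0.02937682  0.90452418] 25.240726358640437 0.0006506762557510486 ring 185 [ 0.56777427 -0.02741726  0.03714542] rad 0.010441366935979602
pf [ 0.54759465 -0.03100418  0.14559505] gz [-0.4245444  -0.02952075  0.90492573] square err deg 0.05525099496627078 rotvec units [-0.00113057 -0.00910131 -0.00082731]
gap along n 0.10678528245120242 lateral [ 0.02524782 -0.00044991  0.01185976]
ring net 0.87 [ 0.57024107 -0.02484252  0.03403101]
```

View pics/w8.png

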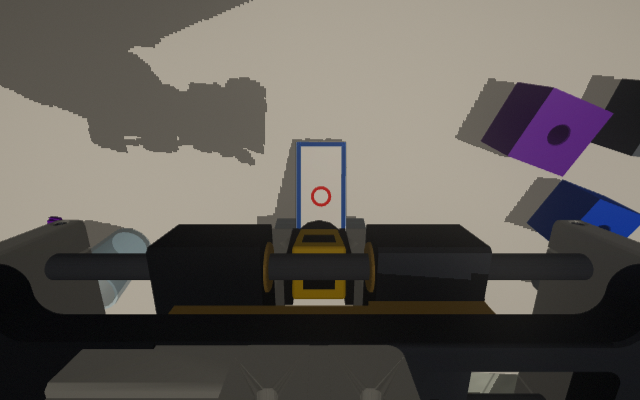

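The wrist view shows the gauge square over the strip, with the ring visible at px (320,196). The circle-fit gives the ring at (0.5678, -0.0274, 0.0371), which agrees with the geometry. Now approaching to 20 mm above it.

Call:
drive_tool(targets=[[0.1, 0.03, -0.7, 0, 0, 0], [0.1, 0.03, -0.7, 0, 0, 0], [0.1, 0.02, -0.5, 0, 0, 0], [0, 0, -0.36, 0, 0, 0], [0, 0, 0, 0, 0, 0]])

```text
t: 19.8
eef_pos: [0.531, -0.0261, 0.1054]
ee_rot: [-3.136, 0.206, -3.073]
force: [-1.2, 0.8, -0.5]
width: 0.0235
```

```bash
python3 p.py; python3 - <<'E'
from h import *
im,d,cal=grab("scene"); cv2.imwrite("pics/s9.png",cv2.resize(im[100:260,180:340],None,fx=4,fy=3.7)[:,:,::-1])
for n in("scene",):
  for k in arm.landmark_of("probe_face",n)[:2]: print("probe",k["score"],w(k["point"],cal))
E
```

```text
19.85 [ 0.53163959 -0.02603848  0.10637447] [-0.43522956 -0.72827096 -1.14817614] [ 0.37  0.13 -0.68  0.12 -0.57 -1.97]
plane 3406 [-0.42489533 -0.02917981  0.90477207] 25.207398099186904 0.0006228269919662002 ring 102 [ 0.56689386 -0.0278275   0.03666032] rad 0.009594873740137202
pf [ 0.56044124 -0.02377663  0.05526755] gz [-0.42408247 -0.03003591  0.90512535] square err deg 0.07060322912764136 rotvec units [-0.00729823 -0.00845648 -0.0037001 ]
gap along n 0.01945878990233376 lateral [0.00181532 0.00461867 0.00100146]
```

View pics/s9.png

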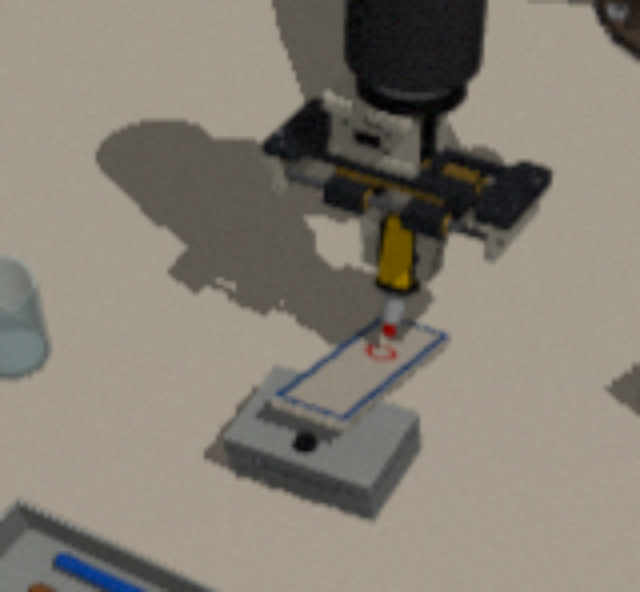

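The scene crop shows the tip at (389,331), about 4–5 mm to the +y side of the ring at (382,351). That agrees with the computed lateral offset, so I'll correct it while closing in.

Call:
drive_tool(targets=[[-0.03, -0.1, -0.02, 0, 0, 0], [0.06, 0, -0.12, 0, 0, 0], [0.06, 0, -0.12, 0, 0, 0], [0.05, 0, -0.11, 0, 0, 0], [0, 0, 0, 0, 0, 0]])

```text
t: 20.62
eef_pos: [0.5373, -0.0307, 0.0914]
ee_rot: [-3.136, 0.209, -3.074]
force: [0.2, 0.7, -0.7]
width: 0.0237
```

```bash
cat > c.py <<'E'
from m import *
g=np.load("g.npz")
a=[]
for _ in range(3):
    s=arm.get_state(); M=R.from_euler("xyz",s['ee_rot']).as_matrix(); a.append(np.r_[s['eef_pos']+M@g['pf'],s['force']]); arm.grab_frame("scene")
print(np.round(a,4)); ring=np.array([.5676,-.0275,.0369]); n=np.array([-.425,-.0293,.9047])
v=np.mean(a,0)[:3]-ring; print("gap",v@n,"lat",v-(v@n)*n, "axial F",np.mean(a,0)[3:]@n, s['t'])
E
python3 c.py; python3 p.py|tail -3
```

```text
[[ 0.5661 -0.0284  0.0403  0.2221  0.6674 -0.704 ]
 [ 0.5662 -0.0284  0.0406 -0.1685 -0.2246 -1.7109]
 [ 0.5663 -0.0283  0.0408 -0.4245 -0.0631 -0.4261]]
gap 0.003952115957975195 lat [ 0.00031588 -0.00076003  0.00012393] axial F -0.8079094952666438 20.725
plane 3839 [-0.42490117 -0.03139893  0.90469504] 25.21775929273086 0.0006277115758298415 ring 30 [ 0.56430632 -0.02726538  0.035434  ] rad 0.00773604100606882
pf [ 0.56646473 -0.02822276  0.04112986] gz [-0.42570675 -0.03030705  0.9043535 ] square err deg 0.08016910111846882 rotvec units [0.00933053 0.00834536 0.00467184]
gap along n 0.004265965883633604 lateral [ 0.00397102 -0.00082344  0.00183646]
```

Call:
drive_tool(targets=[[0.03, 0, -0.065, 0, 0, 0], [0.03, 0, -0.065, 0, 0, 0], [0, 0, 0, 0, 0, 0]])

```text
t: 21.25
eef_pos: [0.5401, -0.0305, 0.0868]
ee_rot: [-3.137, 0.21, -3.074]
force: [-0.4, 1.2, 0.6]
width: 0.0241
```

```bash
python3 c.py
```

```text
[[ 0.569  -0.0282  0.0358 -0.4458  1.2234  0.5766]
 [ 0.5689 -0.0282  0.0358 -0.4453  0.2579  0.3988]
 [ 0.569  -0.0282  0.0359 -0.2608 -0.1571  0.8768]]
gap -0.0015201813177352073 lat [ 0.0007257  -0.00074918  0.00031659] axial F 0.7087995270912797 21.35
```

The force change of about 1.7 N means about 1.5 mm in, which matches the geometry. 4.5 mm more to go.

Call:
drive_tool(targets=[[0.022, 0, -0.05, 0, 0, 0], [0.022, 0, -0.05, 0, 0, 0], [0, 0, 0, 0, 0, 0], [0, 0, 0, 0, 0, 0]])

```text
t: 21.9
eef_pos: [0.5419, -0.0304, 0.083]
ee_rot: [-3.137, 0.21, -3.074]
force: [-1.3, 1.0, 3.8]
width: 0.0239
```

```bash
python3 c.py; python3 p.py | sed -n 2,3p; python3 - <<'E'
from h import *
im,d,cal=grab("scene"); cv2.imwrite("pics/s10.png",cv2.resize(im[100:260,180:340],None,fx=4,fy=3.7)[:,:,::-1])
E
```

```text
[[ 0.5708 -0.0282  0.032  -1.3002  1.0445  3.8287]
 [ 0.5708 -0.0281  0.032  -1.2211  1.8598  2.5888]
 [ 0.5708 -0.0282  0.032  -1.5604  1.5951  2.6312]]
gap -0.005760431486250704 lat [ 0.00073442 -0.00081931  0.00031825] axial F 3.26311332506946 22.0
plane 4069 [-0.42593887 -0.02982509  0.90426022] 25.276169169476596 0.0006248631504441354 ring 10 [ 0.56251189 -0.02708294  0.0345799 ] rad 0.006173966213837559
pf [ 0.57077159 -0.0281731   0.03201333] gz [-0.42600164 -0.03043785  0.90421023] square err deg 0.035408290840963114 rotvec units [-0.00530544  0.00074538 -0.00247447]
```

View pics/s10.png

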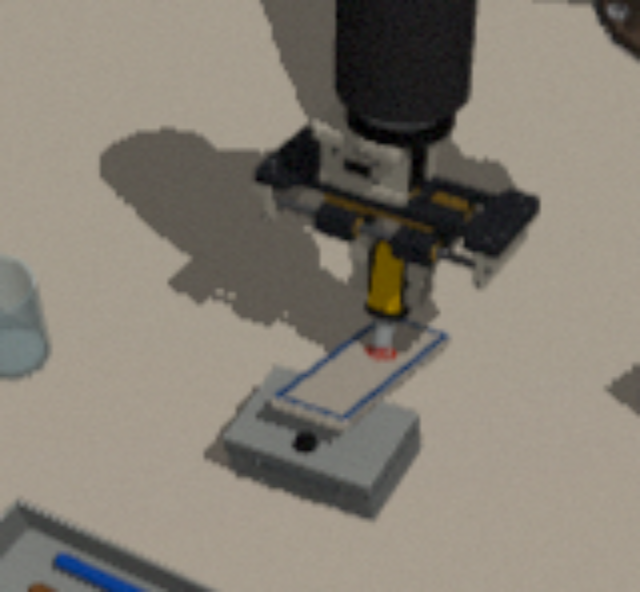

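The tip sits on the ring at crop px (382,350). The axial force change is about 4.2 N, so about 6 mm in, and the strip is still at 25.3°. Handing in.

```bash
python3 -c "
from station import arm
print(arm.get_state()['t']); print(arm.job_done())"
```

```text
22.2
the job is handed in; nothing more can be done
None
```

I handed the job in at 22.2 s, with the gauge held on the ring and the strip still leaning on the box. `job_done` reported no verdict, so the figures below are my own last measurements.

- **Strip:** it leans on the box edge at 25.3°, ring side up. The ring end measured on the table (-0.8 mm) when I let go, and the slant has not changed since.
- **Gauge:** it is square to the strip within 0.1° and about 1 mm off the ring centre. The tip is about 5.8 mm in by position; the axial force changed by about 4.2 N, which agrees. These tip figures assume the gauge did not shift in the fingers after I gripped it.
- **What went differently:** the first descent at a 25° tool tilt ran into the wrist joint's limit. I lowered the strip with the tool at 17° instead and let it pivot between the fingers onto the box edge and the table. I also gripped the gauge with the tool leaning 13° back for the same reason.
- **Where checks disagreed:** close in, the gauge hid most of the ring, so the last circle fits were unreliable. I used the fit from before that; the network's ring point was about 5 mm away from it.
- **Bystanders:** no move went near them, but I did not measure their positions at the end.

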